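# Fetch the small bottle from behind the big ones and weigh it

## Robot

A 7-joint arm with a two-finger parallel gripper is mounted at the origin on a cart in front of the work surface, level with it; the furniture and walls round the work are solid. World frame = base frame: x ahead of the robot, y to its left, z up, the work surface at z = 0. Lengths are in m, angles in rad, forces in N, time in s.
With the tool pointing down it reaches from about 0.35 to 0.9 m from the base axis. Payload 8.1 kg.
Tool frame: the origin (TCP) lies on the centre line of the jaws, within the pads' length; the fingertips stand env.tip_reach ahead of it and the grasp point (between the pads) lies 6 mm ahead of it (env.tip_reach is the distance from the TCP to the fingertips, in m); z points along the fingers, y is the line along which they close (so a half turn about z gives the same grasp; the last joint's range is limited). The gripper opens to 92 mm and grips with 3 to 60 N. Pads are 19 mm wide; open, the fingers measure 130 mm over their backs; the gripper's body (75 mm by 190 mm) begins 47 mm behind the grasp point.
Start: joints at [-1.264, 0.434, 0.025, 1.573, -0.012, 1.134, -0.075], TCP at [0.249, 0.573, 0.252] pointing down, gripper open.
Joint ranges: [-2.62, 2.62], [-0.44, 2.09], [-1.27, 1.32], [0.08, 2.57], [-1.32, 4.46], [0.12, 2], [-2.74, 2.74]. Speed limits (rad/s): [2.22, 2.22, 3.01, 3.01, 3.14, 3.14, 3.14].

## Interface

Orientations are given as a rotation vector (axis times angle).
In Python, from bench import env, optics gives the robot as it stands.
- The arm moves only by the shell command python3 -m creep 'ROWS' [FORCE]. ROWS is JSON, a list of rows, each a list of 3 entries, a list of its own where there are three numbers: the finger opening in m, from 0 to 0.0918, then the shift along the tool's x, y, z in m, then the turn about the tool's z in rad. A call has 1 to 8 rows; each row is the pose to reach, as a shift and turn from the pose commanded when the call began, along the tool's axes at that moment; what a row does not reach only later rows make up. A row lasts 1/12 s, in which the tool goes at most 41.7 mm and 7.16 degrees, less where a joint would pass 70% of its speed; a pose out of reach is approached as far as the arm can. A call with a gripper value outside its range is refused whole. The fingers move at their own pace and stop on an object; FORCE is the grip in N (left out, the last holds). Time passes only in rows, so rows that repeat a pose let the fingers close. It gives the time, the measured TCP pose, the force and the opening at its end, in the units of the state.
- env.observe(): the state, without advancing time (a new reading comes with each control period).
- optics.grab_frame(name): name is "side" or "top" or "wrist"; returns (picture, depth): 420x560x3 uint8, red, green, blue; 420x560 float32, m along the optical axis (not along the pixel's ray), 0 where there is no reading.
- optics.camera_info(name): a dict with "mtx" (3x3 intrinsics, pixels), "D" ([k1, k2, p1, p2, k3] as OpenCV has them; the pictures are not rectified), "cam_to_world" (4x4, takes a point from camera to world coordinates). Camera axes: x right, y up, looking along -z (the intrinsics and any distortion apply to the point x, -y, -z); pixel columns grow to the right and rows downward; lengths in m; the calibration is good to about 2 mm. A picture is of the moment at which its call begins: read the wrist's pose just before it. camera_info takes no time and is no camera call; for the wrist camera it gives the pose at the moment of the call.
- env.job_done(): hands the job in, once; it reports no verdict.
The state is a dict: "time": time; "qpos": joint angles; "qvel": joint speeds; "tau": joint torques, N m; "tcp_pos": TCP position; "ee_rot": TCP orientation; "ft_force": force on the tool from outside, world axes, zero at the start; "moment": the same for the moment, N m; "grip_width": finger opening in m.
Only numpy, scipy, OpenCV 4.12 (cv2) and the standard library are available. Lean on these libraries where they do the work, as an engineer would, in place of code of your own. Each camera call takes 0.05 s, during which the arm holds its last target. There are 200 camera calls.

## Task

Weigh the smaller of the two brown bottles at the back of the white bottle stand: first clear both big white bottles from the front of the stand onto the steel tray, then set the small brown bottle in the middle of the balance pan, and only then put both big bottles back, each on the spot of the stand that it came from. Keep every bottle upright and leave the other brown bottle standing where it is.

Things in the scene. Friction and masses are not known exactly. Their poses are not given: they have to be found in the camera images.
- tall_bottle: the taller big white bottle: 160 mm high, round body 68 mm across up to 141 mm, then a cap 37 mm across from 141 to 160 mm; 0.45 kg (may vary by a fifth); easily gripped by the cap, fingertips above the shoulder. Starts on one of the two front marks of the stand. Origin at the centre of its underside, z up
- short_tall_bottle: the less tall big white bottle: 135 mm high, round body 64 mm across up to 119 mm, then a cap 34 mm across from 119 to 135 mm; 0.31 kg (may vary by a fifth); easily gripped by the cap, fingertips above the shoulder. Starts on the other front mark of the stand. Origin at the centre of its underside, z up
- small_vial: the smaller brown bottle, to be weighed: 62 mm high, round body 36 mm across up to 55 mm, cap 19 mm across above; 35 g. Starts on one of the two back marks of the stand, close behind a big bottle. Origin at the centre of its underside, z up
- larger_vial: the larger brown bottle, not to be moved: 78 mm high, round body 44 mm across up to 69 mm, cap 24 mm across above. Starts on the other back mark. Origin at the centre of its underside, z up
- stand: fixed white bottle stand, 160 (its x) by 220 mm (its y), deck top 10 mm up, lip to 20 mm along back (+x) and sides. Round dark marks: two front ones (72 mm across) at x -33, y +-50 mm for the big bottles, two back ones (50 mm) at x +33, y +-50 mm for the brown ones; bottles start within 5 mm of mark centres. Origin: centre of underside; x points from front to back (away from the robot), z up
- tray: fixed shallow steel tray for the big bottles, 130 mm (its x) by 220 mm (its y) outside, wall and floor 4 mm thick, rim 12 mm high; both big bottles fit side by side along its y. Origin: centre of its underside, z up. Behind and above it hangs a wall cabinet: front face at world x 0.59, underside 0.57 m above the worktop, reaching from world y +0.04 to the right
- balance: fixed laboratory balance, 200 mm (its x) by 160 mm (its y), housing 36 mm high, with a round steel pan; dark display panel at its front (-x). Origin: centre of its underside, z up
- pan_center (a point): centre of the top face of the balance's round steel pan, 116 mm across, 48 mm above the worktop; 25 mm from the balance's origin along its +x. Axes as the balance's
Not all that is in view belongs to the job. Leave any purple look-alike of the small_vial alone.

How it is judged:
On the way, in this order (a step that is already met when the one before it is completed fails the run):
1. both big bottles stand upright and released on the floor of the tray, the small brown bottle still in its place on the stand (y of tall_bottle in the frame of tray between -0.08 and 0.08 m and x of tall_bottle in the frame of tray between -0.035 and 0.035 m and z of each of tall_bottle, short_tall_bottle in the frame of tray below 0.008 m and angle between each of tall_bottle, short_tall_bottle's own z axis and vertical below 0.08 rad and linear speed of each of tall_bottle, short_tall_bottle below 0.02 m/s and contact force between the fingers and tall_bottle below 0.05 N and y of short_tall_bottle in the frame of tray between -0.08 and 0.08 m and x of short_tall_bottle in the frame of tray between -0.035 and 0.035 m and contact force between the fingers and short_tall_bottle below 0.05 N and distance of small_vial from where it was at the start of the episode below 0.03 m), for 0.2 s.
2. the small brown bottle stands upright and released in the middle of the balance pan, the big bottles still on the tray (horizontal distance between small_vial and pan_center below 0.015 m and z of small_vial in the frame of pan_center between -0.005 and 0.005 m and angle between each of small_vial, tall_bottle, short_tall_bottle's own z axis and vertical below 0.08 rad and linear speed of each of small_vial, tall_bottle, short_tall_bottle below 0.02 m/s and contact force between the fingers and small_vial below 0.05 N and y of tall_bottle in the frame of tray between -0.08 and 0.08 m and x of tall_bottle in the frame of tray between -0.035 and 0.035 m and z of each of tall_bottle, short_tall_bottle in the frame of tray below 0.008 m and contact force between the fingers and tall_bottle below 0.05 N and y of short_tall_bottle in the frame of tray between -0.08 and 0.08 m and x of short_tall_bottle in the frame of tray between -0.035 and 0.035 m and contact force between the fingers and short_tall_bottle below 0.05 N), for 0.2 s.
At the end, for the whole second after the job is handed in: the small brown bottle stands upright on the balance pan, its axis within 15 mm of the pan's centre; each big bottle stands upright on the stand within 15 mm of where it started; the larger brown bottle stands within 12 mm of where it started; all are released and at rest (horizontal distance between small_vial and pan_center below 0.015 m and z of small_vial in the frame of pan_center between -0.005 and 0.005 m and angle between each of small_vial, tall_bottle, short_tall_bottle, larger_vial's own z axis and vertical below 0.08 rad and linear speed of each of small_vial, tall_bottle, short_tall_bottle, larger_vial below 0.02 m/s and contact force between the fingers and small_vial below 0.05 N and distance of each of tall_bottle, short_tall_bottle from where it was at the start of the episode below 0.015 m and contact force between the fingers and tall_bottle below 0.05 N and contact force between the fingers and short_tall_bottle below 0.05 N and distance of larger_vial from where it was at the start of the episode below 0.012 m and contact force between the fingers and larger_vial below 0.05 N); the robot touches nothing.
It fails at once if a bottle is tipped by more than about 30 degrees (angle between any of tall_bottle, short_tall_bottle, small_vial, larger_vial's own z axis and vertical above 0.52 rad).
It fails at once if the larger brown bottle is moved by more than 20 mm (distance of larger_vial from where it was at the start of the episode above 0.02 m).
It also fails if it takes over 136 s, if anything falls off the work surface, if the arm or the gripper's body presses on something with over 40 N, if the wrist force passes 120 N, or if a joint passes its speed limit or range.

## Working session

There is one attempt and no reset: what is moved stays moved. The work goes in short steps, Python scripts to look and compute and a shell command to move; the robot and the scene stay as the last step left them, time stands still between calls to the robot, and variables do not carry over. Pictures are saved under pics/ and viewed, on a budget of 14 in all, crops included, one or two more only if the job needs it, and the job is handed in when it is done.

```bash
ls; mkdir -p pics; python3 - <<'E'
from bench import env, optics
import cv2
print(env.observe(), env.tip_reach)
for n in ("top","side"):
    p,d=optics.grab_frame(n); cv2.imwrite(f"pics/{n}0.png",p[:,:,::-1]); import numpy as np; np.savez(f"{n}0.npz",p=p,d=d)
    print(n,optics.camera_info(n))
E
```

```text
pics
{'time': 0.0, 'qpos': array([-1.26363249,  0.43519763,  0.02494205,  1.57409694, -0.01160616,
        1.13399106, -0.07510407]), 'qvel': array([-2.34599630e-05,  1.35865470e-04,  4.05370177e-04, -4.29142448e-04,
       -2.07188868e-04, -1.32685498e-03,  1.00006651e-04]), 'tau': array([-1.08710599e-03, -6.67866254e+01,  9.84408706e-01, -3.14431107e+01,
       -6.05298160e-02,  4.36273345e-02,  1.49655743e-04]), 'tcp_pos': array([0.2488388 , 0.57281312, 0.25096039]), 'ee_rot': array([-6.39196553e-01, -3.07567918e+00,  2.41235675e-03]), 'ft_force': array([ 0.91000719, -0.10196723,  0.09697813]), 'moment': array([-0.01496924,  0.00569378,  0.04198575]), 'grip_width': 0.09152160326406196} 0.025
top {'mtx': array([[441.26478593,   0.        , 280.59151805],
       [  0.        , 441.26478593, 208.11029069],
       [  0.        ,   0.        ,   1.        ]]), 'D': array([-0.07614144,  0.        ,  0.        ,  0.        ,  0.        ]), 'cam_to_world': array([[-0.02675856,  0.99331586, -0.11228345,  0.43620974],
       [-0.99944858, -0.02879316, -0.01653757, -0.05859187],
       [-0.01966003,  0.11177901,  0.99353859,  1.18531363],
       [ 0.        ,  0.        ,  0.        ,  1.        ]])}
side {'mtx': array([[480.56080773,   0.        , 279.09133197],
       [  0.        , 480.56080773, 200.35881066],
       [  0.        ,   0.        ,   1.        ]]), 'D': array([-0.00909064,  0.        ,  0.        ,  0.        ,  0.        ]), 'cam_to_world': array([[ 0.81677288,  0.24226175, -0.5236328 , -0.18337121],
       [-0.57691197,  0.35455751, -0.73584071, -1.11129774],
       [ 0.00739189,  0.90310476,  0.42935667,  0.66271595],
       [ 0.        ,  0.        ,  0.        ,  1.        ]])}
```

View pics/top0.png

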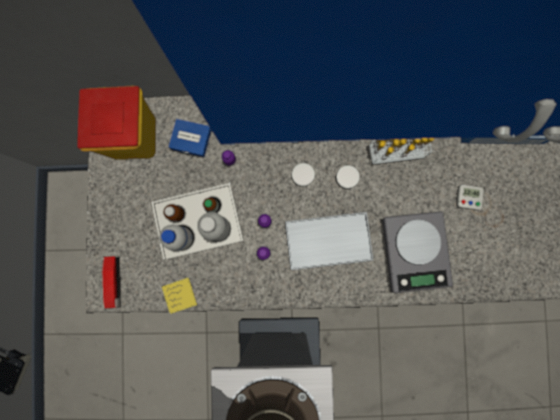

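View pics/side0.png

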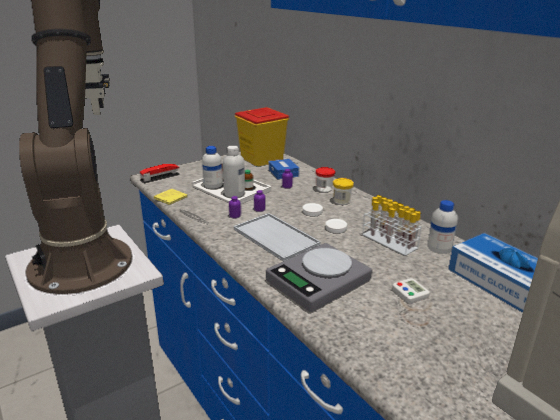

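The top view shows the stand at about (198,222), holding a blue-cap bottle (172,237) and a white-cap bottle (211,226), with brown vials at (174,212) and (210,204). The tray is at (328,241) and the balance at (418,250), with its pan at (418,241). Purple look-alikes are at (228,157), (264,220) and (263,253).

```bash
cat > h.py <<'E'
import numpy as np, cv2
from bench import env, optics
def rays(ci,uv):
    uv=np.asarray(uv,float).reshape(-1,1,2)
    n=cv2.undistortPoints(uv,ci["mtx"],np.array(ci["D"])).reshape(-1,2)
    T=ci["cam_to_world"]; return T[:3,3],np.c_[n[:,0],-n[:,1],-np.ones(len(n))]@T[:3,:3].T
def onplane(ci,uv,z):
    o,d=rays(ci,uv); return o+d*((z-o[2])/d[:,2])[:,None]
def cloud(ci,dep):
    v,u=np.mgrid[:dep.shape[0],:dep.shape[1]]
    o,d=rays(ci,np.stack([u,v],-1)); P=(o+d*dep.reshape(-1,1)).reshape(*dep.shape,3); P[dep==0]=np.nan; return P
E
python3 - <<'E'
from h import *
ci=optics.camera_info("top"); f=np.load("top0.npz"); p,d=f["p"],f["d"]; P=cloud(ci,d); Z=P[...,2]
print("table z",np.nanmedian(Z[260:290,200:270]))
# stand / tray / balance by height, rectangle fit in world coords
def rect(name,m,z,box):
    M=np.zeros(m.shape,np.uint8); x0,x1,y0,y1=box; M[y0:y1,x0:x1]=m[y0:y1,x0:x1]
    M=cv2.morphologyEx(M,cv2.MORPH_OPEN,np.ones((3,3)))
    c=max(cv2.findContours(M,0,cv2.CHAIN_APPROX_NONE)[0],key=cv2.contourArea)
    w=onplane(ci,c.reshape(-1,2),z)[:,:2]
    print(name,cv2.minAreaRect((w*1000).astype(np.float32)))
rect("stand",((Z>.006)).astype(np.uint8),.02,(148,246,180,264))
rect("tray",((p.min(2)>135)).astype(np.uint8),.012,(280,376,208,274))
rect("balance",((Z>.025)).astype(np.uint8),.036,(378,458,205,298))
rect("pan",((Z>.042)&(p.min(2)>120)).astype(np.uint8),.048,(378,458,205,270))
for nm,lo,hi,b in (("A170",.155,.19,(150,246,170,264)),("B145",.133,.156,(150,192,170,264)),("v1",.06,.12,(155,188,200,222)),("v2",.06,.12,(198,222,192,212))):
    M=np.zeros(Z.shape,bool); x0,x1,y0,y1=b; M[y0:y1,x0:x1]=((Z>lo)&(Z<hi))[y0:y1,x0:x1]
    q=P[M]; print(nm,len(q),q.mean(0) if len(q) else 0, np.percentile(q[:,2],[10,50,90]) if len(q) else 0, np.ptp(q,0))
c=cv2.resize(p[170:270,140:260],(720,600),interpolation=cv2.INTER_CUBIC); cv2.imwrite("pics/crop1.png",c[:,:,::-1])
E
```

```text
table z -0.00025478356960340065
stand ((539.7601318359375, 186.37710571289062), (160.56393432617188, 220.1724853515625), 11.749601364135742)
tray ((479.3814392089844, -163.3494415283203), (129.65541076660156, 216.72329711914062), 5.51975679397583)
balance ((441.6937255859375, -392.0435791015625), (198.71749877929688, 161.74671936035156), 4.172061443328857)
pan ((468.1474914550781, -392.635986328125), (112.1108627319336, 110.70975494384766), 88.13090515136719)
A170 198 [0.51792716 0.1290813  0.16874706] [0.16592782 0.16950997 0.17203443] [0.03480288 0.03421558 0.01973621]
B145 160 [0.49533866 0.22831828 0.14437467] [0.14115765 0.14478107 0.14701651] [0.03116955 0.03452802 0.01611914]
v1 230 [0.55930673 0.2384904  0.07607239] [0.06642855 0.07343363 0.08828085] [0.04237632 0.0432907  0.0321659 ]
v2 74 [0.57869177 0.14526851 0.06779506] [0.06103199 0.06898908 0.07394077] [0.02594926 0.02831908 0.01491691]
```

View pics/crop1.png

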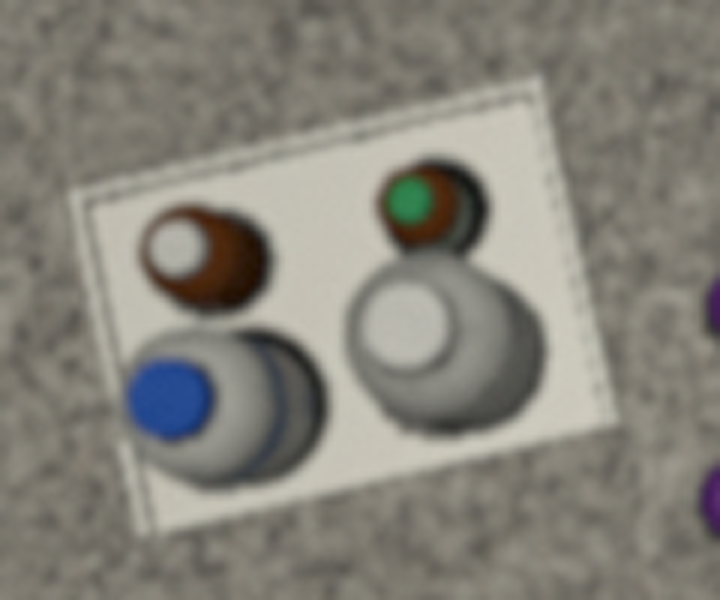

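The small_vial candidates are the green-cap brown bottle (210,204), with its top at about 72 mm, the white-cap brown bottle (174,212), at about 88 mm, and the three purple ones. By height, the green-cap bottle is the small_vial. The white-cap bottle in front of it is the tall one (170 mm), and the blue-cap bottle is the short one. The measured positions agree with the stand marks.

```bash
python3 -m creep '[[0.09,[-0.026,-0.018,0],0.12],[0.09,[-0.052,-0.036,0],0.24],[0.09,[-0.078,-0.054,0],0.36],[0.09,[-0.104,-0.072,0],0.48],[0.09,[-0.13,-0.09,0],0.6],[0.09,[-0.156,-0.108,0],0.72],[0.09,[-0.182,-0.126,0],0.84],[0.09,[-0.208,-0.144,0],0.96]]' 30
cat > w.py <<'E'
# print the shift in tool axes from the present pose to a world target: x y z yaw(of tool y, 0 = world x)
import sys; from h import *
from scipy.spatial.transform import Rotation as R
s=env.observe(); M=R.from_rotvec(s["ee_rot"]).as_matrix(); t=np.array(list(map(float,sys.argv[1:4])))
print("tcp",s["tcp_pos"].round(4),"t",s["time"],"shift",(M.T@(t-s["tcp_pos"])).round(4),"turn",np.arctan2(M[1,1],M[0,1]).round(4),"tilt",np.degrees(np.arccos(-M[2,2])).round(2),"grip",s["grip_width"])
E
python3 w.py .518 .129 .25
```

```text
time: 0.77
tcp_pos: [0.3828, 0.3567, 0.2515]
ee_rot: [-1.994, -2.427, 0.001]
ft_force: [0.2, -0.0, -0.4]
grip_width: 0.0902
tcp [0.3828 0.3567 0.2515] t 0.7667 shift [-0.2496  0.0885  0.0015] turn 0.1951 tilt 0.03 grip 0.09019786782034284
```

```bash
python3 -m creep '[[0.09,[-0.035,0.012,0],0.1],[0.09,[-0.07,0.025,0],0.2],[0.09,[-0.105,0.037,0],0.2],[0.09,[-0.14,0.05,0],0.2],[0.09,[-0.175,0.062,0],0.2],[0.09,[-0.21,0.075,0],0.2],[0.09,[-0.25,0.088,0],0.2],[0.09,[-0.25,0.088,0],0.2]]'
python3 w.py .518 .129 .179
python3 - <<'E'
from h import *
ci=optics.camera_info("wrist"); p,d=optics.grab_frame("wrist"); cv2.imwrite("pics/w1.png",p[:,:,::-1]); np.savez("w1.npz",p=p,d=d,**ci)
print(ci)
E
```

```text
time: 1.43
tcp_pos: [0.5218, 0.122, 0.2521]
ee_rot: [2.229, 2.208, -0.001]
ft_force: [-0.6, -0.5, 0.7]
grip_width: 0.0901
tcp [0.5218 0.122  0.2521] t 1.4333 shift [ 0.0073 -0.0041  0.0731] turn -0.0095 tilt 0.26 grip 0.09010549937497789
{'mtx': array([[332.65044971,   0.        , 282.07130102],
       [  0.        , 332.65044971, 211.22536892],
       [  0.        ,   0.        ,   1.        ]]), 'D': array([0.02558929, 0.        , 0.        , 0.        , 0.        ]), 'cam_to_world': array([[ 0.99994452,  0.01042837,  0.00148746,  0.52280123],
       [-0.01038886,  0.95293853,  0.30298553,  0.20279602],
       [ 0.00174219, -0.30298417,  0.952994  ,  0.38617007],
       [ 0.        ,  0.        ,  0.        ,  1.        ]])}
```

View pics/w1.png

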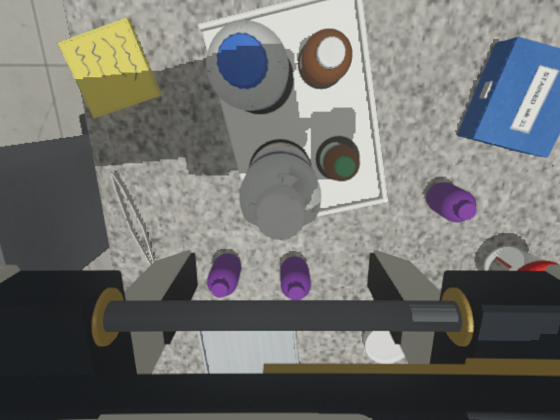

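The wrist view shows the tall cap at (279,213) between the jaws, with the blue cap at (242,60), the green vial cap at (344,166) and the larger vial's cap at (330,52). Next I measure all of them from depth.

```bash
python3 - <<'E'
from h import *
f=np.load("w1.npz"); p,d=f["p"],f["d"]; P=cloud(f,d); Z=P[...,2]
for nm,h,uv in (("tall",.170,(279,210)),("short",.145,(242,58)),("small",.072,(344,164)),("large",.088,(330,52))):
    m=np.zeros(Z.shape,np.uint8); u,v=uv; r=30; sl=np.s_[max(v-r,0):v+r,u-r:u+r]
    m[sl]=(abs(Z-h)<.004)[sl]; m=cv2.morphologyEx(m,cv2.MORPH_OPEN,np.ones((3,3)))
    n,L,st,_=cv2.connectedComponentsWithStats(m); k=1+st[1:,4].argmax()
    q=P[L==k]; c=cv2.findContours((L==k).astype(np.uint8),0,1)[0][0].reshape(-1,2)
    w=onplane(f,c,h)[:,:2]*1000; (e,ax,_)=cv2.fitEllipse(w.astype(np.float32)); print(nm,len(q),q.mean(0).round(4),"z",np.median(q[:,2]).round(4),"ellipse",np.round(e,1),np.round(ax,1))
E
```

```text
tall 1997 [0.5209 0.1318 0.1712] z 0.1714 ellipse [520.9 131.1] [34.4 35.2]
short 2159 [0.4966 0.2313 0.1463] z 0.1463 ellipse [496.5 231.2] [32.3 32.8]
small 317 [0.5822 0.1471 0.0731] z 0.0732 ellipse [582.4 146.9] [18.1 18.6]
large 707 [0.563  0.2431 0.0893] z 0.0893 ellipse [563.2 243.1] [22. 23.]
```

```bash
python3 w.py .5205 .131 .180
```

```text
tcp [0.5202 0.1257 0.2518] t 1.4833 shift [0.0055 0.0002 0.0718] turn -0.0074 tilt 0.13 grip 0.08991643936397561
```

```bash
python3 -m creep '[[0.09,[0.002,0,0.01],0],[0.09,[0.002,0,0.02],0],[0.09,[0.002,0,0.03],0],[0.09,[0.002,0,0.04],0],[0.09,[0.002,0,0.045],0],[0.09,[0.002,0,0.045],0]]'; python3 w.py .5205 .131 .180
```

```text
time: 1.98
tcp_pos: [0.5174, 0.1333, 0.205]
ee_rot: [-2.218, -2.223, 0.004]
ft_force: [-0.0, -0.0, -1.1]
grip_width: 0.0901
tcp [0.5174 0.1333 0.205 ] t 1.9833 shift [-0.0023  0.0032  0.025 ] turn 0.0022 tilt 0.16 grip 0.09011029496194127
```

Gripping the tall cap.

```bash
python3 -m creep '[[0.09,[-0.001,0.002,0.01],0],[0.09,[-0.002,0.003,0.02],0],[0.09,[-0.002,0.003,0.025],0],[0.06,[-0.002,0.003,0.025],0],[0.02,[-0.002,0.003,0.025],0],[0.02,[-0.002,0.003,0.025],0],[0.02,[-0.002,0.003,0.025],0],[0.02,[-0.002,0.003,0.025],0]]' 30; python3 w.py .5205 .131 .180
```

```text
time: 2.65
tcp_pos: [0.5218, 0.131, 0.1821]
ee_rot: [2.22, 2.222, 0.001]
ft_force: [-0.1, -0.2, -0.1]
grip_width: 0.0616
tcp [0.5218 0.131  0.1821] t 2.65 shift [ 0.     -0.0013  0.0021] turn 0.001 tilt 0.05 grip 0.06162226625211099
```

```bash
python3 -m creep '[[0.02,[0,-0.001,0.001],0],[0.02,[0,-0.001,0.001],0],[0.02,[0,-0.001,0.001],0],[0.02,[0,-0.001,0.001],0],[0.02,[0,-0.001,0.001],0],[0.02,[0,-0.001,0.001],0],[0.02,[0,-0.001,0.001],0],[0.02,[0,-0.001,0.001],0]]' 30; python3 w.py .48 -.21 .180
```

```text
time: 3.32
tcp_pos: [0.5205, 0.1309, 0.1808]
ee_rot: [-2.22, -2.222, -0.0]
ft_force: [-1.1, -0.6, 1.1]
grip_width: 0.0358
tcp [0.5205 0.1309 0.1808] t 3.3167 shift [-0.3409 -0.0408  0.0008] turn 0.0009 tilt 0.0 grip 0.035827065738132394
```

```bash
python3 -m creep '[[0.02,[0,0,-0.01],0],[0.02,[0,0,-0.025],0],[0.02,[0,0,-0.045],0],[0.02,[0,0,-0.065],0],[0.02,[0,0,-0.085],0],[0.02,[-0.015,-0.002,-0.09],0],[0.02,[-0.04,-0.005,-0.09],0],[0.02,[-0.07,-0.01,-0.09],0]]' 30; python3 w.py .474 -.214 .27
```

```text
time: 3.98
tcp_pos: [0.5106, 0.0612, 0.2711]
ee_rot: [2.217, 2.226, 0.001]
ft_force: [1.0, 0.2, -4.4]
grip_width: 0.036
tcp [0.5106 0.0612 0.2711] t 3.9833 shift [-0.2751 -0.0377  0.0009] turn 0.0041 tilt 0.04 grip 0.03604016486497645
```

```bash
python3 -m creep '[[0.02,[-0.035,-0.005,0],0],[0.02,[-0.07,-0.01,0],0],[0.02,[-0.105,-0.015,0],0],[0.02,[-0.14,-0.02,0],0],[0.02,[-0.175,-0.025,0],0],[0.02,[-0.21,-0.03,0],0],[0.02,[-0.245,-0.035,0],0],[0.02,[-0.265,-0.036,0],0]]'; python3 w.py .474 -.214 .175
```

```text
time: 4.65
tcp_pos: [0.4724, -0.209, 0.271]
ee_rot: [2.225, 2.217, -0.003]
ft_force: [-0.4, -2.2, -5.4]
grip_width: 0.0358
tcp [ 0.4724 -0.209   0.271 ] t 4.65 shift [-0.0048  0.0017  0.096 ] turn -0.0035 tilt 0.1 grip 0.03583547187963452
```

```bash
python3 -m creep '[[0.02,[-0.002,0.001,0.015],0],[0.02,[-0.002,0.001,0.035],0],[0.02,[-0.002,0.001,0.055],0],[0.02,[-0.002,0.001,0.07],0],[0.02,[-0.002,0.001,0.08],0],[0.02,[-0.002,0.001,0.087],0],[0.02,[-0.002,0.001,0.091],0],[0.02,[-0.002,0.001,0.092],0]]'; python3 w.py .474 -.214 .175
```

```text
time: 5.32
tcp_pos: [0.4757, -0.2062, 0.1785]
ee_rot: [-2.22, -2.222, 0.0]
ft_force: [0.3, -1.1, -4.9]
grip_width: 0.036
tcp [ 0.4757 -0.2062  0.1785] t 5.3167 shift [-0.0078 -0.0017  0.0035] turn 0.0009 tilt 0.02 grip 0.03599256848017459
```

```bash
python3 -m creep '[[0.02,[0,0,0.001],0],[0.02,[0,0,0.002],0],[0.02,[0,0,0.003],0],[0.02,[0,0,0.003],0]]'; python3 w.py .474 -.214 .175
```

```text
time: 5.65
tcp_pos: [0.4761, -0.2062, 0.176]
ee_rot: [2.22, 2.222, 0.001]
ft_force: [1.1, 0.1, -4.5]
grip_width: 0.0354
tcp [ 0.4761 -0.2062  0.176 ] t 5.65 shift [-0.0078 -0.0021  0.001 ] turn 0.001 tilt 0.04 grip 0.03543878564888181
```

```bash
python3 -m creep '[[0.02,[0,0,0.001],0],[0.02,[0,0,0.001],0],[0.02,[0,0,0.0015],0],[0.02,[0,0,0.0015],0]]'; python3 w.py .474 -.214 .175
```

```text
time: 5.98
tcp_pos: [0.4762, -0.2063, 0.1748]
ee_rot: [2.22, 2.222, 0.001]
ft_force: [-2.0, 1.2, 3.7]
grip_width: 0.0358
tcp [ 0.4762 -0.2063  0.1748] t 5.9833 shift [-0.0077 -0.0022 -0.0002] turn 0.0009 tilt 0.05 grip 0.03584883343282303
```

```bash
python3 -m creep '[[0.04,[0,0,0],0],[0.05,[0,0,0],0],[0.07,[0,0,0],0],[0.09,[0,0,0],0],[0.09,[0,0,0],0],[0.09,[0,0,0],0],[0.09,[0,0,0],0],[0.09,[0,0,-0.02],0]]'; python3 -m creep '[[0.09,[0,0,-0.03],0],[0.09,[0,0,-0.06],0],[0.09,[0.03,0,-0.065],0],[0.09,[0.065,0.0,-0.065],0],[0.09,[0.1,0.0,-0.065],0],[0.09,[0.135,0.005,-0.065],0],[0.09,[0.17,0.01,-0.065],0],[0.09,[0.205,0.01,-0.065],0]]'; python3 w.py .4965 .231 .25
```

```text
time: 6.65
tcp_pos: [0.4742, -0.2052, 0.1918]
ee_rot: [-2.217, -2.22, 0.004]
ft_force: [-0.9, 0.8, -0.5]
grip_width: 0.082
time: 7.32
tcp_pos: [0.4861, 0.0007, 0.2595]
ee_rot: [2.22, 2.222, 0.001]
ft_force: [1.1, -0.4, 0.3]
grip_width: 0.0898
tcp [0.4861 0.0007 0.2595] t 7.3167 shift [0.2303 0.0106 0.0096] turn 0.001 tilt 0.07 grip 0.08978048762853046
```

```bash
python3 -m creep '[[0.09,[0.035,0.002,0],0],[0.09,[0.07,0.004,0],0],[0.09,[0.105,0.006,0],0],[0.09,[0.14,0.008,0],0],[0.09,[0.175,0.01,0],0],[0.09,[0.21,0.01,0],0],[0.09,[0.228,0.01,0.02],0],[0.09,[0.228,0.01,0.03],0]]'; python3 -m creep '[[0.09,[0,0,0.01],0],[0.09,[0,0,0.02],0],[0.09,[0,0,0.02],0],[0.09,[0,0,0.02],0]]'; python3 w.py .4965 .231 .158
python3 - <<'E'
from h import *
ci=optics.camera_info("wrist"); p,d=optics.grab_frame("wrist"); cv2.imwrite("pics/w2.png",p[:,:,::-1])
t=cv2.cvtColor(p,cv2.COLOR_RGB2HSV); m=cv2.inRange(t,(105,120,40),(125,255,255))
P=cloud(ci,d); m[abs(P[...,2]-.145)>.006]=0
n,L,st,_=cv2.connectedComponentsWithStats(m); k=1+st[1:,4].argmax(); c=cv2.findContours((L==k).astype(np.uint8),0,1)[0][0].reshape(-1,2)
print(cv2.fitEllipse((onplane(ci,c,.145)[:,:2]*1000).astype(np.float32)), np.median(P[L==k],0))
p,d=optics.grab_frame("side"); cv2.imwrite("pics/s2.png",p[:,:,::-1])
E
```

```text
time: 7.98
tcp_pos: [0.4943, 0.2324, 0.2277]
ee_rot: [-2.211, -2.229, -0.001]
ft_force: [-0.1, -0.7, -0.8]
grip_width: 0.0903
time: 8.32
tcp_pos: [0.4956, 0.2254, 0.209]
ee_rot: [2.223, 2.22, -0.001]
ft_force: [-0.0, -0.5, 0.2]
grip_width: 0.0898
tcp [0.4956 0.2254 0.209 ] t 8.3167 shift [0.0057 0.001  0.051 ] turn -0.0013 tilt 0.06 grip 0.08982303078618527
((496.5274963378906, 232.48257446289062), (31.547550201416016, 33.403751373291016), 177.7698211669922) [nan nan nan]
```

View pics/s2.png

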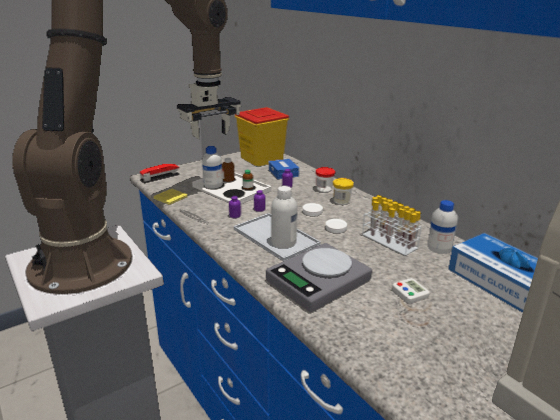

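The side view shows the tall bottle upright in the tray at (284,225) and the gripper above the blue-cap bottle. Now to grip the short bottle.

```bash
python3 -m creep '[[0.09,[0.003,0.001,0.012],0],[0.09,[0.006,0.001,0.025],0],[0.09,[0.006,0.001,0.038],0],[0.09,[0.006,0.001,0.047],0],[0.09,[0.006,0.001,0.051],0],[0.09,[0.006,0.001,0.051],0],[0.06,[0.006,0.001,0.051],0],[0.02,[0.006,0.001,0.051],0]]' 30; python3 w.py .4965 .231 .158
```

```text
time: 9.08
tcp_pos: [0.4969, 0.2329, 0.1588]
ee_rot: [2.221, 2.222, 0.002]
ft_force: [-0.4, -0.6, 0.4]
grip_width: 0.0812
tcp [0.4969 0.2329 0.1588] t 9.0833 shift [-0.0019 -0.0004  0.0008] turn 0.0007 tilt 0.06 grip 0.08122748582089123
```

```bash
python3 -m creep '[[0.02,[0,0,0],0],[0.02,[0,0,0],0],[0.02,[0,0,0],0],[0.02,[0,0,0],0],[0.02,[0,0,0],0],[0.02,[0,0,0],0],[0.02,[0,0,0],0],[0.02,[0,0,0],0]]' 30;  python3 -m creep '[[0.02,[0,0,0],0],[0.02,[0,0,0],0],[0.02,[0,0,0],0]]'; python3 w.py .4965 .231 .158
```

```text
time: 9.75
tcp_pos: [0.4964, 0.2329, 0.1582]
ee_rot: [-2.22, -2.222, 0.0]
ft_force: [-0.5, 0.2, 0.8]
grip_width: 0.0339
time: 10.0
tcp_pos: [0.4964, 0.2329, 0.1583]
ee_rot: [-2.22, -2.222, 0.0]
ft_force: [-1.7, 0.8, 0.4]
grip_width: 0.0333
tcp [0.4964 0.2329 0.1583] t 10.0 shift [-0.0019  0.0001  0.0003] turn 0.001 tilt 0.01 grip 0.033339923670768205
```

```bash
python3 -m creep '[[0.02,[0,0,-0.01],0],[0.02,[0,0,-0.025],0],[0.02,[0,0,-0.045],0],[0.02,[0,0,-0.065],0],[0.02,[0,0,-0.085],0],[0.02,[-0.015,0,-0.09],0],[0.02,[-0.04,-0.003,-0.09],0],[0.02,[-0.07,-0.006,-0.09],0]]' 30;  python3 -m creep '[[0.02,[-0.035,-0.003,0],0],[0.02,[-0.07,-0.006,0],0],[0.02,[-0.105,-0.01,0],0],[0.02,[-0.14,-0.013,0],0],[0.02,[-0.175,-0.017,0],0],[0.02,[-0.205,-0.02,0],0],[0.02,[-0.235,-0.022,0],0],[0.02,[-0.258,-0.022,0],0]]'; python3 w.py .468 -.11 .1523
```

```text
time: 10.67
tcp_pos: [0.4904, 0.163, 0.2486]
ee_rot: [2.217, 2.225, 0.001]
ft_force: [0.8, -0.1, -3.7]
grip_width: 0.0337
time: 11.33
tcp_pos: [0.4672, -0.0986, 0.2483]
ee_rot: [-2.223, -2.219, 0.001]
ft_force: [0.1, -0.7, -3.6]
grip_width: 0.0333
tcp [ 0.4672 -0.0986  0.2483] t 11.3333 shift [-0.0114  0.0009  0.0961] turn -0.0017 tilt 0.03 grip 0.033349974886500135
```

```bash
python3 -m creep '[[0.02,[-0.008,0,0.015],0],[0.02,[-0.014,0.001,0.035],0],[0.02,[-0.014,0.001,0.055],0],[0.02,[-0.014,0.001,0.07],0],[0.02,[-0.014,0.001,0.08],0],[0.02,[-0.014,0.001,0.088],0],[0.02,[-0.014,0.001,0.093],0],[0.02,[-0.014,0.001,0.093],0]]';python3 -m creep '[[0.02,[0,0,0.001],0],[0.02,[0,0,0.002],0],[0.02,[0,0,0.002],0],[0.02,[0,0,0.002],0]]';  python3 w.py .468 -.11 .1523
```

```text
time: 12.0
tcp_pos: [0.4694, -0.1092, 0.1547]
ee_rot: [-2.22, -2.222, 0.001]
ft_force: [0.4, 0.3, -3.3]
grip_width: 0.0334
time: 12.33
tcp_pos: [0.4701, -0.1091, 0.1536]
ee_rot: [2.22, 2.222, 0.001]
ft_force: [-0.0, -0.0, -3.9]
grip_width: 0.0337
tcp [ 0.4701 -0.1091  0.1536] t 12.3333 shift [-0.0009 -0.0021  0.0013] turn 0.0011 tilt 0.05 grip 0.03368188336400036
```

```bash
python3 -m creep '[[0.02,[0,0,0.001],0],[0.02,[0,0,0.0015],0],[0.02,[0,0,0.0015],0],[0.02,[0,0,0.0015],0]]';  python3 w.py .468 -.11 .1523
```

```text
time: 12.67
tcp_pos: [0.4701, -0.1092, 0.1521]
ee_rot: [2.22, 2.222, 0.001]
ft_force: [-1.4, -0.3, 4.9]
grip_width: 0.0338
tcp [ 0.4701 -0.1092  0.1521] t 12.6667 shift [-0.0008 -0.0021 -0.0002] turn 0.001 tilt 0.04 grip 0.033794027337308
```

```bash
python3 -m creep '[[0.04,[0,0,0],0],[0.05,[0,0,0],0],[0.07,[0,0,0],0],[0.09,[0,0,0],0],[0.09,[0,0,0],0],[0.09,[0,0,0],0],[0.09,[0,0,0],0],[0.09,[0,0,-0.01],0]]'; python3 -m creep '[[0.09,[0,0,-0.03],0],[0.09,[0,0,-0.06],0],[0.09,[0.0,0,-0.09],0],[0.09,[0.0,0.0,-0.11],0],[0.09,[0,0.0,-0.11],0],[0.09,[0,0,-0.11],0]]'; python3 w.py .468 -.11 .25
python3 - <<'E'
from h import *
ci=optics.camera_info("wrist"); p,d=optics.grab_frame("wrist"); cv2.imwrite("pics/w3.png",p[:,:,::-1])
np.savez("w3.npz",p=p,d=d,**ci)
ci=optics.camera_info("top"); p,d=optics.grab_frame("top"); np.savez("top3.npz",p=p,d=d,**ci)
cv2.imwrite("pics/t3.png",cv2.resize(p[140:320,140:470],None,fx=2.3,fy=2.3)[:,:,::-1])
E
```

```text
time: 13.33
tcp_pos: [0.4688, -0.1089, 0.1607]
ee_rot: [-2.219, -2.221, 0.003]
ft_force: [-0.6, 1.1, -0.3]
grip_width: 0.082
time: 13.83
tcp_pos: [0.4704, -0.1093, 0.2732]
ee_rot: [2.219, 2.221, 0.004]
ft_force: [-0.2, -0.1, -0.6]
grip_width: 0.09
tcp [ 0.4704 -0.1093  0.2732] t 13.8333 shift [-0.0007 -0.0025  0.0232] turn 0.001 tilt 0.18 grip 0.0900173208282779
```

View pics/w3.png

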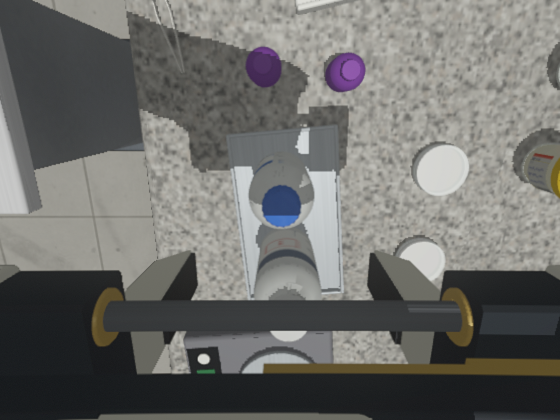

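Both bottles stand in the tray: the blue cap at (282,205) and the tall one below it at (288,270). Next is the small vial.

```bash
python3 -m creep '[[0.09,[0.03,0.0,0],0],[0.09,[0.06,0.01,0],0],[0.08,[0.095,0.02,0],0],[0.07,[0.13,0.035,0],0],[0.06,[0.165,0.055,0],0],[0.06,[0.2,0.08,0.02],0],[0.06,[0.235,0.1,0.05],0],[0.06,[0.256,0.112,0.08],0]]'; python3 -m creep '[[0.06,[0,0,0.02],0],[0.06,[0,0,0.04],0],[0.06,[0,0,0.04],0],[0.06,[0,0,0.04],0],[0.06,[0,0,0.04],0]]'; 
python3 - <<'E'
from h import *
ci=optics.camera_info("wrist"); p,d=optics.grab_frame("wrist"); cv2.imwrite("pics/w4.png",p[:,:,::-1])
np.savez("w4.npz",p=p,d=d,**ci); P=cloud(ci,d)
hsv=cv2.cvtColor(p,cv2.COLOR_RGB2HSV); m=cv2.inRange(hsv,(50,100,30),(85,255,255)); m[(abs(P[...,2]-.072)>.008)]=0
n,L,st,ce=cv2.connectedComponentsWithStats(m); k=1+st[1:,4].argmax(); c=cv2.findContours((L==k).astype(np.uint8),0,1)[0][0].reshape(-1,2)
print(ce[k],cv2.fitEllipse((onplane(ci,c,.072)[:,:2]*1000).astype(np.float32)), np.nanmedian(P[L==k],0))
E
python3 w.py .5823 .1465 .055
```

```text
time: 14.6
tcp_pos: [0.5792, 0.1434, 0.1985]
ee_rot: [2.219, 2.224, 0.002]
ft_force: [1.2, 0.6, 0.1]
grip_width: 0.0604
time: 15.02
tcp_pos: [0.5781, 0.14, 0.1601]
ee_rot: [2.221, 2.221, -0.0]
ft_force: [0.6, -0.1, 0.5]
grip_width: 0.0601
[287.61056751 214.50097847] ((582.3800659179688, 148.02072143554688), (17.197959899902344, 18.442665100097656), 172.91773986816406) [0.58195199 0.14856465 0.07327901]
tcp [0.5785 0.1402 0.1607] t 15.0667 shift [0.0063 0.0036 0.1057] turn -0.0 tilt 0.09 grip 0.05989205059777029
```

View pics/w4.png

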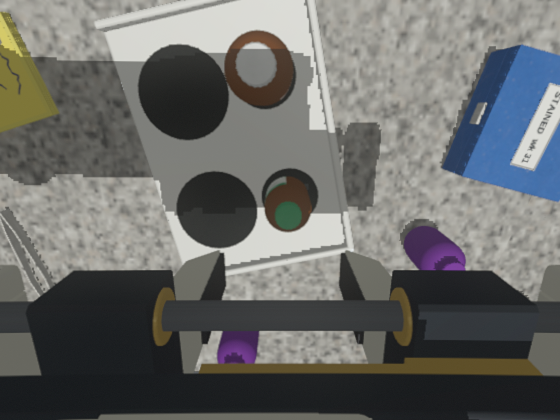

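The green cap is at (288,214), centred at (0.582, 0.148). The lane is clear and the front marks are empty, so I descend.

```bash
python3 -m creep '[[0.06,[0.004,0.002,0.015],0],[0.06,[0.0075,0.004,0.03],0],[0.06,[0.0075,0.004,0.05],0],[0.06,[0.0075,0.004,0.07],0],[0.06,[0.0075,0.004,0.085],0],[0.06,[0.0075,0.004,0.095],0],[0.06,[0.0075,0.004,0.104],0],[0.06,[0.0075,0.004,0.105],0]]';python3 w.py .5823 .148 .055; python3 -m creep '[[0.05,[0,0,0],0],[0.02,[0,0,0],0],[0.02,[0,0,0],0],[0.02,[0,0,0],0],[0.02,[0,0,0],0],[0.02,[0,0,0],0],[0.02,[0,0,0],0],[0.02,[0,0,0],0]]' 12;python3 w.py .466 -.39 .18
```

```text
time: 15.73
tcp_pos: [0.5817, 0.148, 0.0541]
ee_rot: [-2.22, -2.222, 0.0]
ft_force: [-0.1, 0.7, -0.6]
grip_width: 0.0602
tcp [0.5817 0.148  0.0541] t 15.7333 shift [-0.      0.0006 -0.0009] turn 0.0007 tilt 0.02 grip 0.060174050329978516
time: 16.4
tcp_pos: [0.5823, 0.1482, 0.0552]
ee_rot: [2.22, 2.222, 0.002]
ft_force: [-1.2, -0.2, 5.7]
grip_width: 0.0359
tcp [0.5823 0.1482 0.0552] t 16.4 shift [-0.5381 -0.1167 -0.1251] turn 0.0009 tilt 0.07 grip 0.035945754403583836
```

```bash
python3 -m creep '[[0.02,[0,0,-0.01],0],[0.02,[0,0,-0.03],0],[0.02,[0,0,-0.06],0],[0.02,[0,-0.005,-0.09],0],[0.02,[-0.005,-0.015,-0.125],0],[0.02,[-0.02,-0.03,-0.155],0],[0.02,[-0.035,-0.05,-0.18],0],[0.02,[-0.06,-0.07,-0.2],0]]' 12; python3 -m creep '[[0.02,[-0.03,-0.015,0],0],[0.02,[-0.065,-0.03,0],0],[0.02,[-0.1,-0.04,0],0],[0.02,[-0.135,-0.046,0],0],[0.02,[-0.17,-0.046,0],0],[0.02,[-0.205,-0.046,0],0],[0.02,[-0.24,-0.046,0],0],[0.02,[-0.275,-0.046,0],0]]'; python3 -m creep '[[0.02,[-0.035,0,0],0],[0.02,[-0.07,0,0],0],[0.02,[-0.105,0,0],0],[0.02,[-0.135,0,0],0],[0.02,[-0.16,0,0],0],[0.02,[-0.17,0,0],0],[0.02,[-0.17,0,0.0],0],[0.02,[-0.17,0,0.0],0]]'
python3 - <<'E'
from h import *
ci=optics.camera_info("wrist"); p,d=optics.grab_frame("wrist"); cv2.imwrite("pics/w5.png",p[:,:,::-1])
np.savez("w5.npz",p=p,d=d,**ci)
E
python3 w.py .467 -.39 .095
```

```text
time: 17.07
tcp_pos: [0.5117, 0.0891, 0.257]
ee_rot: [2.217, 2.225, 0.004]
ft_force: [0.6, 0.4, -0.1]
grip_width: 0.0357
time: 17.73
tcp_pos: [0.4656, -0.1886, 0.2553]
ee_rot: [2.22, 2.222, 0.001]
ft_force: [0.3, -0.2, 0.2]
grip_width: 0.0355
time: 18.4
tcp_pos: [0.4661, -0.3565, 0.2545]
ee_rot: [-2.221, -2.221, -0.001]
ft_force: [0.6, 0.8, 0.6]
grip_width: 0.0356
tcp [ 0.4665 -0.3556  0.2545] t 18.45 shift [-0.0346  0.0005  0.1594] turn 0.0017 tilt 0.08 grip 0.03564249131105021
```

View pics/w5.png

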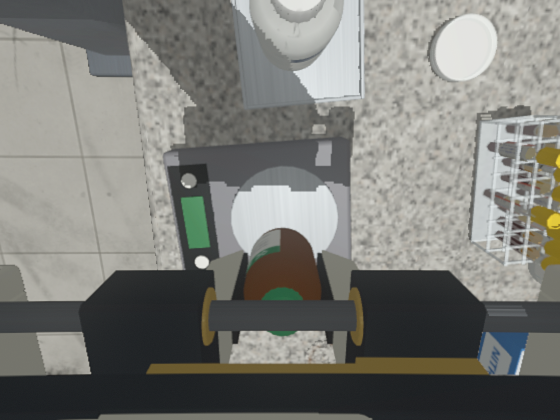

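The wrist view shows the vial held upright and the pan at about (284,217). I fit the pan circle from its visible edge.

```bash
python3 - <<'E'
from h import *
from scipy.optimize import least_squares
f=np.load("w5.npz"); p=f["p"]; P=cloud(f,f["d"])
for nm,m in (("col",(p.min(2)>135)),("depth",abs(P[...,2]-.049)<.005)):
    M=np.zeros(p.shape[:2],np.uint8); M[150:285,220:350]=m[150:285,220:350]; M=cv2.morphologyEx(M,cv2.MORPH_OPEN,np.ones((5,5)))
    c=max(cv2.findContours(M,0,1)[0],key=cv2.contourArea).reshape(-1,2); h=cv2.convexHull(c).reshape(-1,2); h=h[(h[:,1]<240)]
    w=onplane(f,h,.048)[:,:2]
    r=least_squares(lambda q:np.hypot(*(w-q[:2]).T)-q[2],[.467,-.39,.058],loss="soft_l1",f_scale=.001); print(nm,len(h),r.x.round(4),np.sqrt(np.mean(r.fun**2)).round(4))
E
```

```text
col 5 [ 0.4614 -0.607   0.2619] 0.0006
depth 25 [ 0.4687 -0.392   0.0576] 0.0002
```

```bash
python3 -m creep '[[0.02,[-0.02,0.001,0.01],0],[0.02,[-0.0355,0.002,0.03],0],[0.02,[-0.0355,0.002,0.06],0],[0.02,[-0.0355,0.002,0.09],0],[0.02,[-0.0355,0.002,0.115],0],[0.02,[-0.0355,0.002,0.135],0],[0.02,[-0.0355,0.002,0.148],0],[0.02,[-0.0355,0.002,0.152],0]]'; python3 -m creep '[[0.02,[0,0,0.002],0],[0.02,[0,0,0.004],0],[0.02,[0,0,0.006],0],[0.02,[0,0,0.006],0]]'; python3 w.py .4687 -.392 .0932
```

```text
time: 19.12
tcp_pos: [0.4684, -0.3899, 0.1007]
ee_rot: [-2.216, -2.222, -0.001]
ft_force: [-0.1, 0.1, -0.4]
grip_width: 0.0354
time: 19.45
tcp_pos: [0.4688, -0.3927, 0.0973]
ee_rot: [2.219, 2.222, 0.001]
ft_force: [0.0, 0.3, -0.5]
grip_width: 0.0359
tcp [ 0.4688 -0.3927  0.0973] t 19.45 shift [ 0.0007 -0.0001  0.0041] turn 0.0011 tilt 0.08 grip 0.03587421884578962
```

```bash
python3 -m creep '[[0.02,[0,0,0.001],0],[0.02,[0,0,0.002],0],[0.02,[0,0,0.003],0],[0.02,[0,0,0.003],0],[0.02,[0,0,0.003],0]]'; python3 w.py .4687 -.392 .0932
```

```text
time: 19.87
tcp_pos: [0.4684, -0.3925, 0.0935]
ee_rot: [-2.22, -2.222, -0.0]
ft_force: [0.3, -0.4, -0.5]
grip_width: 0.0358
tcp [ 0.4684 -0.3925  0.0935] t 19.8667 shift [0.0005 0.0003 0.0003] turn 0.0009 tilt 0.0 grip 0.03580916898546535
```

```bash
python3 -m creep '[[0.02,[0,0,0.001],0],[0.02,[0,0,0.001],0],[0.02,[0,0,0.001],0],[0.02,[0,0,0.001],0]]'; python3 w.py .4687 -.392 .0932
```

```text
time: 20.2
tcp_pos: [0.4684, -0.3926, 0.0932]
ee_rot: [2.22, 2.222, 0.001]
ft_force: [-1.1, 1.4, 6.2]
grip_width: 0.0357
tcp [ 0.4684 -0.3926  0.0932] t 20.2 shift [ 0.0006  0.0003 -0.    ] turn 0.0007 tilt 0.03 grip 0.03573547000346363
```

```bash
python3 -m creep '[[0.04,[0,0,0],0],[0.045,[0,0,0],0],[0.055,[0,0,0],0],[0.07,[0,0,0],0],[0.07,[0,0,0],0],[0.07,[0,0,0],0],[0.07,[0,0,0],0],[0.07,[0,0,-0.01],0]]'; python3 -m creep '[[0.09,[0,0,-0.03],0],[0.09,[0,0,-0.06],0],[0.09,[0.0,0,-0.09],0],[0.09,[0.0,0.0,-0.12],0],[0.09,[0,0.0,-0.15],0],[0.09,[0.03,0,-0.165],0],[0.09,[0.065,0,-0.165],0],[0.09,[0.1,0,-0.165],0]]'
python3 - <<'E'
from h import *
p,d=optics.grab_frame("side"); cv2.imwrite("pics/s6.png",p[:,:,::-1])
ci=optics.camera_info("top"); p,d=optics.grab_frame("top"); np.savez("top6.npz",p=p,d=d)
P=cloud(ci,d); Z=P[...,2]
m=np.zeros(Z.shape,bool); m[205:280,385:450]=(Z>.09)[205:280,385:450]&(Z<.13)[205:280,385:450]; print("vial top",m.sum(),P[m].mean(0),P[m][:,2].max())
E
python3 w.py .4701 -.1092 .1521
```

```text
time: 20.87
tcp_pos: [0.4676, -0.3917, 0.1013]
ee_rot: [-2.218, -2.22, 0.001]
ft_force: [-0.6, -0.2, 0.2]
grip_width: 0.0699
time: 21.53
tcp_pos: [0.4682, -0.2926, 0.2694]
ee_rot: [2.221, 2.218, 0.002]
ft_force: [0.6, 0.7, 0.1]
grip_width: 0.0899
tcp [ 0.4694 -0.2865  0.268 ] t 21.6333 shift [0.1769 0.0019 0.1166] turn 0.0078 tilt 0.23 grip 0.09024850588895109<stdin>:5: RuntimeWarning: Mean of empty slice.
  ret = um.true_divide(
Traceback (most recent call last):
ValueError: zero-size array to reduction operation maximum which has no identity
```

View pics/s6.png

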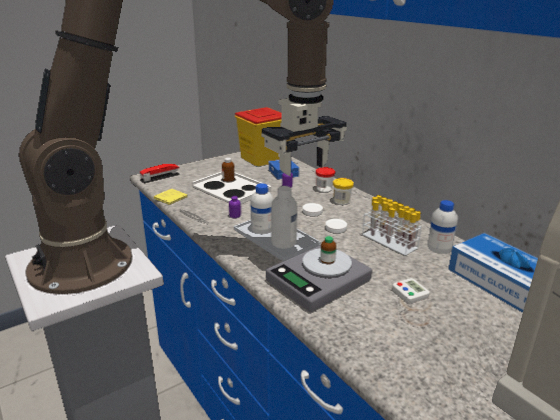

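The vial stands on the pan at (327,250) and both big bottles are in the tray. Now I bring the short bottle back first.

```bash
python3 -m creep '[[0.09,[0.035,0.001,0],0],[0.09,[0.07,0.002,0],0],[0.09,[0.105,0.002,0],0],[0.09,[0.14,0.002,0],0],[0.09,[0.17,0.002,0],0],[0.09,[0.183,0.002,0.02],0],[0.09,[0.183,0.002,0.045],0],[0.09,[0.183,0.002,0.06],0]]'; python3 -m creep '[[0.09,[0,0,0.005],0],[0.09,[0,0,0.005],0],[0.09,[0,0,0.005],0]]'; python3 w.py .4701 -.1092 .1525
python3 - <<'E'
from h import *
ci=optics.camera_info("wrist"); p,d=optics.grab_frame("wrist"); cv2.imwrite("pics/w7.png",p[:,:,::-1])
hsv=cv2.cvtColor(p,cv2.COLOR_RGB2HSV); P=cloud(ci,d); m=cv2.inRange(hsv,(105,120,40),(125,255,255)); m[~(abs(P[...,2]-.14)<.008)]=0
n,L,st,ce=cv2.connectedComponentsWithStats(m); k=1+st[1:,4].argmax(); c=cv2.findContours((L==k).astype(np.uint8),0,1)[0][0].reshape(-1,2)
print(ce[k],cv2.fitEllipse((onplane(ci,c,.139)[:,:2]*1000).astype(np.float32)),np.nanmedian(P[L==k],0))
E
```

```text
time: 22.3
tcp_pos: [0.4698, -0.1082, 0.2066]
ee_rot: [-2.217, -2.225, -0.0]
ft_force: [-0.2, -0.5, -0.8]
grip_width: 0.09
time: 22.55
tcp_pos: [0.4704, -0.1102, 0.2033]
ee_rot: [2.221, 2.221, 0.0]
ft_force: [-0.3, 0.4, 0.6]
grip_width: 0.0902
tcp [ 0.4704 -0.1102  0.2033] t 22.55 shift [ 0.001  -0.0003  0.0508] turn -0.0001 tilt 0.03 grip 0.09015785918341031
[281.35392405 235.79392405] ((470.3255920410156, -109.12371063232422), (31.598472595214844, 33.91505432128906), 174.90525817871094) [ 0.47011415 -0.10817232  0.14032595]
```

Cap where expected; grip it.

```bash
python3 -m creep '[[0.09,[0.001,0,0.012],0],[0.09,[0.001,0,0.025],0],[0.09,[0.001,0,0.038],0],[0.09,[0.001,0,0.047],0],[0.09,[0.001,0,0.051],0],[0.09,[0.001,0,0.051],0],[0.06,[0.001,0,0.051],0],[0.02,[0.001,0,0.051],0]]' 30; python3 -m creep '[[0.02,[0,0,0],0],[0.02,[0,0,0],0],[0.02,[0,0,0],0],[0.02,[0,0,0],0],[0.02,[0,0,0],0],[0.02,[0,0,0],0],[0.02,[0,0,0],0],[0.02,[0,0,0],0]]' 30;  python3 -m creep '[[0.02,[0,0,0],0],[0.02,[0,0,0],0],[0.02,[0,0,0],0]]'; python3 w.py .4964 .2329 .24
```

```text
time: 23.27
tcp_pos: [0.4706, -0.1087, 0.1522]
ee_rot: [2.22, 2.222, 0.001]
ft_force: [0.6, -0.0, 0.0]
grip_width: 0.081
time: 23.93
tcp_pos: [0.47, -0.1085, 0.1515]
ee_rot: [-2.22, -2.222, 0.0]
ft_force: [0.1, -0.5, 0.9]
grip_width: 0.0336
time: 24.18
tcp_pos: [0.47, -0.1085, 0.1515]
ee_rot: [-2.22, -2.222, 0.0]
ft_force: [-0.4, 0.3, 1.0]
grip_width: 0.0336
tcp [ 0.47   -0.1085  0.1515] t 24.1833 shift [ 0.3414  0.0267 -0.0884] turn 0.0009 tilt 0.01 grip 0.03360536333012528
```

```bash
python3 -m creep '[[0.02,[0,0,-0.01],0],[0.02,[0,0,-0.025],0],[0.02,[0,0,-0.045],0],[0.02,[0,0,-0.065],0],[0.02,[0,0,-0.085],0],[0.02,[0.01,0,-0.095],0],[0.02,[0.035,0.003,-0.095],0],[0.02,[0.065,0.005,-0.095],0]]' 30; python3 -m creep '[[0.02,[0.035,0.004,0],0],[0.02,[0.07,0.008,0],0],[0.02,[0.105,0.012,0],0],[0.02,[0.14,0.015,0],0],[0.02,[0.175,0.017,0],0],[0.02,[0.21,0.019,0],0],[0.02,[0.24,0.021,0],0],[0.02,[0.265,0.021,0],0]]'; python3 -m creep '[[0.02,[0.012,0,0],0],[0.02,[0.012,0,0.01],0],[0.02,[0.012,0,0.025],0],[0.02,[0.012,0,0.04],0],[0.02,[0.012,0,0.05],0],[0.02,[0.012,0,0.05],0]]'; python3 w.py .4964 .2336 .1575
```

```text
time: 24.85
tcp_pos: [0.4754, -0.0446, 0.2481]
ee_rot: [2.224, 2.217, 0.002]
ft_force: [1.1, 0.4, -3.4]
grip_width: 0.0334
time: 25.52
tcp_pos: [0.4954, 0.2243, 0.2469]
ee_rot: [-2.218, -2.224, -0.0]
ft_force: [0.3, 0.0, -3.3]
grip_width: 0.0336
time: 26.02
tcp_pos: [0.4946, 0.2315, 0.1945]
ee_rot: [-2.222, -2.22, 0.007]
ft_force: [-1.0, -0.2, -4.0]
grip_width: 0.0336
tcp [0.4946 0.2315 0.1945] t 26.0167 shift [0.0022 0.0019 0.037 ] turn -0.0007 tilt 0.25 grip 0.03359006156008182
```

```bash
python3 -m creep '[[0.02,[0.001,0.001,0.01],0],[0.02,[0.001,0.001,0.02],0],[0.02,[0.001,0.001,0.028],0],[0.02,[0.001,0.001,0.032],0],[0.02,[0.001,0.001,0.034],0],[0.02,[0.001,0.001,0.034],0]]'; python3 w.py .4964 .2336 .1575
```

```text
time: 26.52
tcp_pos: [0.4967, 0.2344, 0.1621]
ee_rot: [-2.22, -2.222, 0.001]
ft_force: [-0.6, 0.0, -3.3]
grip_width: 0.0334
tcp [0.4967 0.2344 0.1621] t 26.5167 shift [-0.0008 -0.0003  0.0046] turn 0.0009 tilt 0.04 grip 0.03343349053465455
```

```bash
python3 -m creep '[[0.02,[-0.0008,0,0.001],0],[0.02,[-0.0008,0,0.002],0],[0.02,[-0.0008,0,0.003],0],[0.02,[-0.0008,0,0.004],0],[0.02,[-0.0008,0,0.004],0],[0.02,[-0.0008,0,0.004],0]]'; python3 w.py .4964 .2336 .1575
```

```text
time: 27.02
tcp_pos: [0.4968, 0.2338, 0.1586]
ee_rot: [-2.22, -2.223, -0.0]
ft_force: [0.3, 0.9, -3.1]
grip_width: 0.0336
tcp [0.4968 0.2338 0.1586] t 27.0167 shift [-0.0002 -0.0004  0.0011] turn 0.001 tilt 0.0 grip 0.0336079526020154
```

```bash
python3 -m creep '[[0.02,[0,0,0.001],0],[0.02,[0,0,0.0015],0],[0.02,[0,0,0.0015],0],[0.02,[0,0,0.0015],0]]'; python3 w.py .4964 .2336 .1575
```

```text
time: 27.35
tcp_pos: [0.497, 0.2339, 0.1575]
ee_rot: [-2.22, -2.222, -0.001]
ft_force: [-0.6, -0.5, 3.8]
grip_width: 0.0329
tcp [0.497  0.2339 0.1575] t 27.35 shift [-0.0003 -0.0006  0.    ] turn 0.001 tilt 0.05 grip 0.032876270644074876
```

```bash
python3 -m creep '[[0.04,[0,0,0],0],[0.05,[0,0,0],0],[0.07,[0,0,0],0],[0.09,[0,0,0],0],[0.09,[0,0,0],0],[0.09,[0,0,0],0],[0.09,[0,0,0],0],[0.09,[0,0,-0.01],0]]'; python3 -m creep '[[0.09,[0,0,-0.03],0],[0.09,[0,0,-0.06],0],[0.09,[0,0,-0.085],0],[0.09,[-0.03,0,-0.09],0],[0.09,[-0.065,-0.002,-0.09],0],[0.09,[-0.1,-0.004,-0.09],0],[0.09,[-0.135,-0.006,-0.09],0],[0.09,[-0.17,-0.01,-0.09],0]]';  python3 -m creep '[[0.09,[-0.035,-0.002,0],0],[0.09,[-0.07,-0.004,0],0],[0.09,[-0.105,-0.006,0],0],[0.09,[-0.14,-0.008,0],0],[0.09,[-0.175,-0.01,0],0],[0.09,[-0.21,-0.011,0],0],[0.09,[-0.245,-0.011,0],0],[0.09,[-0.27,-0.011,0],0]]'; python3 -m creep '[[0.09,[0,0,0.01],0],[0.09,[0,0,0.03],0],[0.09,[0,0,0.03],0],[0.09,[0,0,0.03],0]]'; python3 w.py .4762 -.2063 .1752
python3 - <<'E'
from h import *
ci=optics.camera_info("wrist"); p,d=optics.grab_frame("wrist"); cv2.imwrite("pics/w8.png",p[:,:,::-1])
P=cloud(ci,d); m=(abs(P[...,2]-.165)<.004).astype(np.uint8); m=cv2.morphologyEx(m,cv2.MORPH_OPEN,np.ones((5,5)))
m[:, :200]=0; m[:,370:]=0
n,L,st,ce=cv2.connectedComponentsWithStats(m); k=1+st[1:,4].argmax(); c=cv2.findContours((L==k).astype(np.uint8),0,1)[0][0].reshape(-1,2)
print(ce[k],cv2.fitEllipse((onplane(ci,c,.164)[:,:2]*1000).astype(np.float32)),np.nanmedian(P[L==k],0))
E
```

```text
time: 28.02
tcp_pos: [0.4958, 0.2334, 0.1659]
ee_rot: [-2.22, -2.222, 0.004]
ft_force: [0.5, 0.5, -0.2]
grip_width: 0.082
time: 28.68
tcp_pos: [0.4869, 0.0621, 0.258]
ee_rot: [2.22, 2.222, 0.002]
ft_force: [0.8, -1.5, 0.3]
grip_width: 0.09
time: 29.35
tcp_pos: [0.4756, -0.2097, 0.2582]
ee_rot: [2.222, 2.219, 0.0]
ft_force: [0.4, -0.7, 0.2]
grip_width: 0.0901
time: 29.68
tcp_pos: [0.4757, -0.2057, 0.2269]
ee_rot: [-2.219, -2.221, 0.001]
ft_force: [0.2, 0.9, 0.2]
grip_width: 0.0904
tcp [ 0.4757 -0.2057  0.2269] t 29.6833 shift [-0.0007  0.0006  0.0517] turn 0.001 tilt 0.11 grip 0.09038266720846438
[283.27567568 238.77702703] ((476.6555480957031, -206.08839416503906), (34.304683685302734, 35.017784118652344), 161.87445068359375) [ 0.47648317 -0.20516524  0.16534888]
```

```bash
python3 -m creep '[[0.09,[-0.0005,0.0005,0.012],0],[0.09,[-0.0005,0.0005,0.025],0],[0.09,[-0.0005,0.0005,0.038],0],[0.09,[-0.0005,0.0005,0.047],0],[0.09,[-0.0005,0.0005,0.052],0],[0.09,[-0.0005,0.0005,0.052],0],[0.06,[-0.0005,0.0005,0.052],0],[0.02,[-0.0005,0.0005,0.052],0]]' 30; python3 -m creep '[[0.02,[0,0,0],0],[0.02,[0,0,0],0],[0.02,[0,0,0],0],[0.02,[0,0,0],0],[0.02,[0,0,0],0],[0.02,[0,0,0],0],[0.02,[0,0,0],0],[0.02,[0,0,0],0]]' 30;  python3 -m creep '[[0.02,[0,0,0],0],[0.02,[0,0,0],0],[0.02,[0,0,0],0]]'; python3 w.py .5205 .1309 .26
```

```text
time: 30.4
tcp_pos: [0.4772, -0.207, 0.1758]
ee_rot: [2.22, 2.222, 0.001]
ft_force: [0.3, -0.2, 0.2]
grip_width: 0.0807
time: 31.07
tcp_pos: [0.4766, -0.2068, 0.175]
ee_rot: [-2.22, -2.222, 0.0]
ft_force: [-0.6, -0.3, 0.8]
grip_width: 0.0357
time: 31.32
tcp_pos: [0.4766, -0.2068, 0.175]
ee_rot: [-2.22, -2.222, 0.0]
ft_force: [-1.1, 0.8, 1.7]
grip_width: 0.0361
tcp [ 0.4766 -0.2068  0.175 ] t 31.3167 shift [ 0.3377  0.0442 -0.085 ] turn 0.0008 tilt 0.01 grip 0.036097866202028414
```

```bash
python3 -m creep '[[0.02,[0,0,-0.01],0],[0.02,[0,0,-0.025],0],[0.02,[0,0,-0.045],0],[0.02,[0,0,-0.065],0],[0.02,[0,0,-0.085],0],[0.02,[0.01,0,-0.095],0],[0.02,[0.035,0.003,-0.095],0],[0.02,[0.065,0.005,-0.095],0]]' 30; python3 -m creep '[[0.02,[0.035,0.007,0],0],[0.02,[0.07,0.014,0],0],[0.02,[0.105,0.02,0],0],[0.02,[0.14,0.026,0],0],[0.02,[0.175,0.032,0],0],[0.02,[0.21,0.036,0],0],[0.02,[0.24,0.039,0],0],[0.02,[0.262,0.039,0],0]]'; python3 -m creep '[[0.02,[0.01,0,0],0],[0.02,[0.01,0,0.01],0],[0.02,[0.01,0,0.025],0],[0.02,[0.01,0,0.04],0],[0.02,[0.01,0,0.05],0],[0.02,[0.01,0,0.05],0],[0.02,[0.01,0,0.05],0]]'; python3 w.py .5205 .1304 .181
```

```text
time: 31.98
tcp_pos: [0.4817, -0.143, 0.2713]
ee_rot: [2.223, 2.216, 0.001]
ft_force: [1.3, 1.0, -5.6]
grip_width: 0.0359
time: 32.65
tcp_pos: [0.5202, 0.1239, 0.2701]
ee_rot: [-2.217, -2.225, -0.0]
ft_force: [0.1, 0.8, -4.1]
grip_width: 0.0359
time: 33.23
tcp_pos: [0.5201, 0.1291, 0.2198]
ee_rot: [-2.222, -2.221, 0.002]
ft_force: [0.5, 0.1, -4.6]
grip_width: 0.0357
tcp [0.5201 0.1291 0.2198] t 33.2333 shift [0.0014 0.0004 0.0388] turn -0.0006 tilt 0.08 grip 0.03572540078202517
```

```bash
python3 -m creep '[[0.02,[0.0005,0,0.01],0],[0.02,[0.0005,0,0.02],0],[0.02,[0.0005,0,0.028],0],[0.02,[0.0005,0,0.032],0],[0.02,[0.0005,0,0.036],0],[0.02,[0.0005,0,0.037],0],[0.02,[0.0005,0,0.037],0],[0.02,[0.0005,0,0.037],0]]'; python3 w.py .5205 .1304 .181
```

```text
time: 33.9
tcp_pos: [0.5206, 0.1308, 0.1832]
ee_rot: [2.22, 2.222, 0.001]
ft_force: [0.5, -0.0, -5.4]
grip_width: 0.0354
tcp [0.5206 0.1308 0.1832] t 33.9 shift [-0.0004 -0.0001  0.0022] turn 0.0009 tilt 0.02 grip 0.035389286316031374
```

```bash
python3 -m creep '[[0.02,[0,0,0.001],0],[0.02,[0,0,0.002],0],[0.02,[0,0,0.0025],0],[0.02,[0,0,0.0025],0],[0.02,[0,0,0.0025],0]]'; python3 w.py .5205 .1304 .181
```

```text
time: 34.32
tcp_pos: [0.5207, 0.1309, 0.181]
ee_rot: [2.22, 2.222, 0.001]
ft_force: [-1.6, -0.2, 2.1]
grip_width: 0.0358
tcp [0.5207 0.1309 0.181 ] t 34.3167 shift [-0.0005 -0.0002  0.    ] turn 0.0009 tilt 0.05 grip 0.03583714431691517
```

Contact. Release, rise, back off clear of the stand, then check.

```bash
python3 -m creep '[[0.04,[0,0,0],0],[0.05,[0,0,0],0],[0.07,[0,0,0],0],[0.09,[0,0,0],0],[0.09,[0,0,0],0],[0.09,[0,0,0],0],[0.09,[0,0,0],0],[0.09,[0,0,-0.01],0]]'; python3 -m creep '[[0.09,[0,0,-0.03],0],[0.09,[0,0,-0.055],0],[0.09,[0,0,-0.07],0],[0.09,[0,0,-0.07],0],[0.09,[0,0,-0.07],0],[0.09,[0,0,-0.07],0]]'
python3 - <<'E'
from h import *
ci=optics.camera_info("wrist"); p,d=optics.grab_frame("wrist"); cv2.imwrite("pics/w9.png",p[:,:,::-1]); P=cloud(ci,d); Z=P[...,2]
T=ci["cam_to_world"]
for nm,h,w in (("tall",.170,(.521,.131)),("short",.145,(.4965,.2315)),("large",.088,(.563,.243))):
    m=((abs(Z-h)<.004)&(np.hypot(P[...,0]-w[0],P[...,1]-w[1])<.035)).astype(np.uint8); m=cv2.morphologyEx(m,cv2.MORPH_OPEN,np.ones((3,3)))
    n,L,st,_=cv2.connectedComponentsWithStats(m); k=1+st[1:,4].argmax(); c=cv2.findContours((L==k).astype(np.uint8),0,1)[0][0].reshape(-1,2)
    e=cv2.fitEllipse((onplane(ci,c,h)[:,:2]*1000).astype(np.float32)); print(nm,st[k,4],np.round(e[0],1),np.round(e[1],1),np.median(P[L==k][:,2]).round(4))
E
python3 -m creep '[[0.09,[-0.03,-0.03,0],0],[0.09,[-0.06,-0.06,0],0],[0.09,[-0.09,-0.09,0],0],[0.09,[-0.11,-0.11,0],0],[0.09,[-0.11,-0.11,0],0],[0.09,[-0.11,-0.11,0],0],[0.09,[-0.11,-0.11,0],0],[0.09,[-0.11,-0.11,0],0]]'
python3 - <<'E'
from h import *
ci=optics.camera_info("top"); p,d=optics.grab_frame("top"); P=cloud(ci,d); Z=P[...,2]
cv2.imwrite("pics/t9.png",p[:,:,::-1])
m=(Z>.098)&(Z<.118)&(np.hypot(P[...,0]-.4687,P[...,1]+.392)<.05); print("vial cap on pan",m.sum(),P[m].mean(0))
m=(Z>.04)&(Z<.056)&(np.hypot(P[...,0]-.4687,P[...,1]+.392)<.07); e=cv2.minEnclosingCircle((P[m][:,:2]*1000).astype(np.float32)); print("pan",e)
p,d=optics.grab_frame("side"); cv2.imwrite("pics/s9.png",p[:,:,::-1])
E
```

```text
time: 34.98
tcp_pos: [0.5194, 0.1305, 0.1894]
ee_rot: [-2.22, -2.222, 0.004]
ft_force: [-0.7, 0.6, -0.4]
grip_width: 0.0819
time: 35.48
tcp_pos: [0.52, 0.1307, 0.2603]
ee_rot: [-2.22, -2.222, 0.001]
ft_force: [-0.5, -0.2, -0.9]
grip_width: 0.0899
tall 1819 [520.9 131.7] [34.4 35.2] 0.1714
short 1943 [497.4 231.4] [32.1 33. ] 0.1463
large 630 [563.2 242.9] [22.1 22.3] 0.0893
time: 36.2
tcp_pos: [0.411, 0.0214, 0.2604]
ee_rot: [2.219, 2.223, -0.001]
ft_force: [-0.2, 0.6, -0.3]
grip_width: 0.0898
vial cap on pan 100 [ 0.4685732  -0.39264055  0.10490964]
pan ((466.9397888183594, -391.0513000488281), 67.36875915527344)
```

View pics/s9.png

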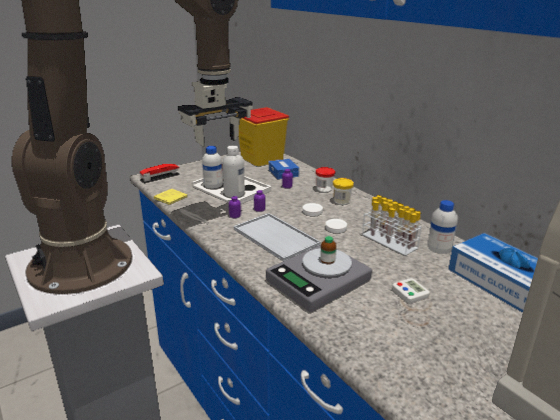

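View pics/t9.png

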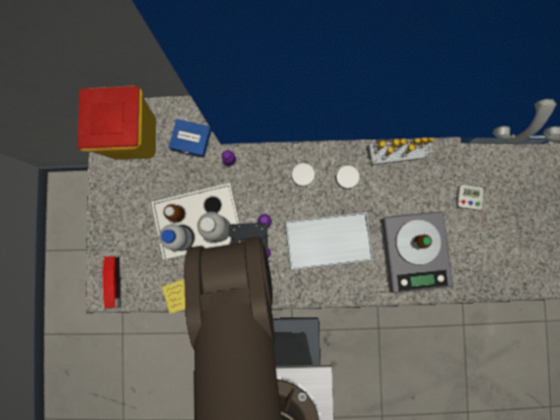

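All bottles are back on their marks (within about 1 mm), the vial is on the pan centre at (424,241), and the arm is clear.

```bash
python3 -c "
from bench import env
print(env.job_done())"
```

```text
the job is handed in; nothing more can be done
None
```

The job is done and handed in after about 36 s of robot time. I moved the tall bottle and then the short one to the tray. I then set the small green-capped brown bottle on the balance pan and put the short and tall bottles back on their own marks.

**Big bottles and larger vial:** in the last wrist view all three were at their correct heights. The tall and short bottles measured within 1 mm of where they started, and the larger vial within 0.2 mm.

**Small bottle:** in the last top view its cap was at (0.4686, −0.3926). That is under 1 mm from the pan centre measured with the wrist camera, (0.4687, −0.392).

**One disagreement:** a last rough fit of the pan from the top view gave a radius of 67 mm instead of 58 mm, so it had caught more than the pan. Its centre was still within 2 mm, so I ignored it. The robot was clear of everything at hand-in.

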